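# Bring the laundry soap bar round and out onto the soap rest

### The arm

A 6-joint arm with a two-finger parallel gripper is mounted at the origin on the work surface. World frame = base frame: x ahead of the robot, y to its left, z up, the work surface at z = 0. Lengths are in m, angles in rad, forces in N, time in s.
With the tool pointing down it reaches from about 0.375 to 0.975 m from the base axis. Payload 3.8 kg.
Tool frame: the origin (TCP) lies midway between the tips of the shut fingers; the grasp point (between the pads) lies 19 mm behind it; z points along the fingers, y is the line along which they close (so a half turn about z gives the same grasp; the last joint's range is limited). The gripper opens to 85 mm and grips with 20 to 120 N. Pads are 22 mm wide; open, the fingers measure 114 mm over their backs; the gripper's body (76 mm by 85 mm) begins 54 mm behind the grasp point. The pads swing forward as they close: fully open they stand 13 mm farther back than shut.
Start: joints at [-1.345, 0.264, 1.604, -0, 1.274, -0.037], TCP at [0.175, -0.652, 0.231] pointing down, gripper open.
Joint ranges: [-2.63, 2.63], [-0.94, 2.18], [0.31, 2.57], [-1.31, 4.45], [0, 2.66], [-2.55, 2.55]. Speed limits (rad/s): [2.57, 2.57, 3.14, 3.14, 3.14, 3.14].

### API

Orientations are given as a rotation vector (axis times angle).
In Python, from workcell import * gives the robot as it stands. The module is installed in compiled form; this text tells all that it offers.
- The arm moves only by the tool apply_moves, never from a script. Its arguments are lists of equal length, an entry for each row: "fingers": the opening, from 0 (shut) to 1 (fully open); "travel": the shift along the tool's x, y, z normalised to -1 to 1, where 1 is 0.05 m, a list of three; "rotation": the turn, a rotation vector about the tool's x, y, z normalised to -1 to 1, where 1 is 6 degrees, a list of three. In form: {"fingers": [fingers, ...], "travel": [[dx, dy, dz], ...], "rotation": [[ax, ay, az], ...]}. A call has 1 to 12 rows; each row shifts and turns the commanded pose from where the row before left it, along the tool's axes as they then stand; what a row does not reach is not made up. A row lasts 1/10 s, in which the tool goes at most 50 mm and 8.59 degrees, less where a joint would pass 70% of its speed; a pose out of reach is approached as far as the arm can. A call with a number of a shift or a turn outside -1 to 1 is refused whole. A call with a gripper value outside its range is refused whole. The fingers move at their own pace and stop on an object; "newtons" is the grip in N (left out, the last holds). Time passes only in rows, so rows that do not move let the fingers close. It gives the time, the measured TCP pose, the force, the opening and the grip force at its end, in the units of the state.
- read_state(): the state, without advancing time (a new reading comes with each control period).
- read_camera(name): name is "scene" or "top" or "wrist"; returns a dict with "image" (384x512x3 uint8, red, green, blue), "fx", "fy", "cx", "cy" (pixels), "k1" (the pictures are not rectified: a ray, as slopes to the right and down, at radius r is drawn at 1 + k1 r^2 times it, then the intrinsics apply), "extrinsics" (4x4, takes a point from world to camera coordinates). Camera axes: x right, y down, z forward; pixel columns grow to the right and rows downward; lengths in m; the calibration is good to about 2 mm. A picture is of the moment at which its call begins. There is no depth.
- finish_job(): hands the job in; it is judged then, once.
Trained networks look in the newest picture that a camera, given by its name, has taken for a name from the list of things; names that differ only in an ending like _2 or _b are one class to them, and where a whole thing is asked for, a point or a joint stands for the part that bears it (a point fixed in the world has none). Each returns a list of dicts, best first, with "p" (0 to 1); they miss things now and then, are a little off and sometimes report something else, mostly with a low value. They report only what shows in the picture. A call takes as long as a camera call. They do not tell look-alikes from the thing itself.
- regions_of(camera, name): "mask" (384x512 bool, what is visible of it) and "bbox" ([left, top, width, height] in pixels, round what is visible of it).
- tip_of(camera, name): "location" ([column, row] in pixels: a listed point, or the origin of a listed thing).
The state is a dict: "time": time; "q": joint angles; "joint_vel": joint speeds; "joint_torque": joint torques, N m; "tool_pos": TCP position; "tcp_rot": TCP orientation; "wrist_force": force on the tool from outside, world axes, zero at the start; "torque": the same for the moment, N m; "width": opening from 0.0 (shut) to 1.0 (fully open); "grip_force": force on a finger pad.
Only numpy, scipy, OpenCV 4.12 (cv2) and the standard library are available. Lean on these libraries where they do the work, as an engineer would, in place of code of your own. Each camera call takes 0.05 s, during which the arm holds its last target. There are 200 camera calls.

### The job

Lift the scrub brush off the soap rest and lay it on the washboard. Turn the caddy's turntable until the large rectangular soap bar faces the gap in the guard, and slide the bar out through the gap until it lies flat on the soap rest, wholly clear of the turntable; never lift the bar out or tip it over. Leave the other three things on the turntable and do not disturb the cup.

Things in the scene. Friction and masses are not known exactly. Their poses are not given: they have to be found in the camera images.
- caddy_base: Grey plastic caddy base, fixed. Origin at ledge level on the turntable's axis; z up; +x points out through the middle of the one gap (90 mm wide) in its guard, a round wall 4 mm thick, 120 mm from the axis, top 45 mm above the ledge. Outside the gap is the soap rest (see point).
- soap_rest (a point): Point on the soap rest's floor, 172 mm from the axis along the base's +x, 18 mm above the ledge (2 mm below the turntable deck); axes as the base. Floor runs from 115 to 228 mm from the axis and is 104 mm wide; beyond it, 6 mm thick lips, tops 28 mm above the ledge, on both sides (from 121 mm) and the far end.
- turntable: White disc, radius 115 mm, deck 20 mm above the ledge, turns either way and stays where left. Origin at ledge level on its axis; x, y turn with it. Four fixed round pegs, 14 mm thick, 100 mm from the axis at 45, 135, 225, 315 deg from +x, tops 82 mm above the ledge. A divider 4 mm thick, 12 mm tall runs from each peg inward to 48 mm from the axis; the middle is free.
- soap_bar: The wanted thing: cream rectangular soap bar, the largest of the soaps, 54 mm (its x) by 40 mm (its y) by 24 mm tall, about 90 g. Origin at the centre of its underside. Lies in one compartment of the turntable, about 72 mm from the axis, never in the one at the gap at the start.
- round_soap: Cream round soap cake, diameter 48 mm, 24 mm tall, on the turntable; origin at the centre of its underside.
- nail_brush: Small wooden nail brush, 56 by 28 mm, 26 mm tall, on the turntable, bristles down; origin at the centre of its underside.
- soap_stub: Small square cream soap stub, 32 by 32 mm, 22 mm tall, on the turntable in the compartment at the gap; origin at the centre of its underside.
- scrub_brush: Wooden scrub brush lying bristles up across the soap rest on its side lips (flat underside 28 mm above the ledge). x runs from handle to head: handle 24 wide, 16 tall, x -95 to 25 mm; head 46 wide, 16 tall plus 16 mm of bristles, x 25 to 83 mm. Origin on the underside, on the centre line; centre of mass at x about 10 mm; 110 g.
- washboard: Blue plastic ribbed washboard lying flat, 290 mm (its x) by 180 mm (its y); rib tops 20 mm above the ledge. Fixed. Origin at the centre of its underside.
- cup: Empty aluminium cup, upright, rim radius 38 mm, 85 mm tall, beyond the task area; origin at the centre of its underside. Bystander.
Not all that is in view belongs to the job. Leave any blue or turquoise look-alike of the round_soap alone.

How it is judged:
At the end, for the whole second after the job is handed in: Soap bar flat and at rest on the soap rest, centre 150 to 215 mm from the turntable axis along the base's +x and within 45 mm of its middle line; brush at rest on the washboard, origin within 130 mm (along) and 80 mm (across) of its centre; the other three things still on the turntable (x of soap_bar in the frame of caddy_base between 0.15 and 0.215 m and y of soap_bar in the frame of caddy_base between -0.045 and 0.045 m and z of soap_bar in the frame of caddy_base between 0.014 and 0.022 m and angle between soap_bar's own z axis and vertical below 0.12 rad and x of scrub_brush in the frame of washboard between -0.13 and 0.13 m and y of scrub_brush in the frame of washboard between -0.08 and 0.08 m and z of scrub_brush in the frame of washboard between 0.012 and 0.06 m and contact force between scrub_brush and washboard above 0.3 N and linear speed of each of soap_bar, scrub_brush below 0.02 m/s and horizontal distance between each of round_soap, nail_brush, soap_stub and turntable below 0.11 m and z of round_soap in the frame of turntable between 0.012 and 0.055 m and z of nail_brush in the frame of turntable between 0.012 and 0.055 m and z of soap_stub in the frame of turntable between 0.012 and 0.055 m); the robot touches nothing.
It fails at once if the soap bar is lifted more than 20 mm off the deck (z of soap_bar in the frame of caddy_base above 0.04 m).
It fails at once if the soap bar is tipped over (angle between soap_bar's own z axis and vertical above 0.7 rad).
It fails at once if another thing leaves the turntable (horizontal distance between any of round_soap, nail_brush, soap_stub and turntable above 0.125 m).
It fails at once if the cup is moved by more than 30 mm (distance of cup from where it was at the start of the episode above 0.03 m).
It also fails if it takes over 67 s, if anything falls off the work surface, if the arm or the gripper's body presses on something with over 40 N, if the wrist force passes 120 N, or if a joint passes its speed limit or range.

## Working session

There is one attempt and no reset: what is moved stays moved. The work goes in short steps, Python scripts to look and compute and a tool call to move; the robot and the scene stay as the last step left them, time stands still between calls to the robot, and variables do not carry over. Pictures are saved under pics/ and viewed, at most 10 in all, crops included, and the job is handed in when it is done.

Besides the shell and the picture viewer there is one more tool, called by a JSON object that holds its "fn" and its "kwargs". apply_moves: Moves the arm, as the interface text tells. Scaled input: -1 to 1 covers 0.05 m each way for a shift and 6 degrees each way for a turn. Its arguments: {"type":"object","properties":{"fingers":{"type":"array","items":{"type":"number"}},"travel":{"type":"array","items":{"type":"array","items":{"type":"number"}}},"rotation":{"type":"array","items":{"type":"array","items":{"type":"number"}}},"newtons":{"type":"number"}},"required":["fingers","travel","rotation"]}

```bash
mkdir -p pics; cat > h.py <<'E'
from workcell import *
import numpy as np, cv2
from scipy.spatial.transform import Rotation as R
def cam(n):
    c=read_camera(n); return c
def pix2z(c,uv,z):
    """pixel -> world point on plane z"""
    uv=np.atleast_2d(np.asarray(uv,float)); d=np.c_[(uv[:,0]-c['cx'])/c['fx'],(uv[:,1]-c['cy'])/c['fy']]
    s=d.copy()
    for _ in range(20): s=d/(1+c['k1']*(s**2).sum(1,keepdims=True))
    E=np.array(c['extrinsics']); Rm,t=E[:3,:3],E[:3,3]
    o=-Rm.T@t; r=np.c_[s,np.ones(len(s))]@Rm
    return o+r*((z-o[2])/r[:,2])[:,None]
def proj(c,P):
    E=np.array(c['extrinsics']); p=np.atleast_2d(P)@E[:3,:3].T+E[:3,3]
    s=p[:,:2]/p[:,2:]; s=s*(1+c['k1']*(s**2).sum(1,keepdims=True))
    return s*[c['fx'],c['fy']]+[c['cx'],c['cy']]
def save(c,n,f=1.5):
    cv2.imwrite('pics/'+n,cv2.resize(c['image'][:,:,::-1],None,fx=f,fy=f,interpolation=cv2.INTER_CUBIC))
E
python3 - <<'E'
from h import *
for n in ['top','scene']:
    c=cam(n); save(c,n+'0.png')
    E=np.array(c['extrinsics']); print(n,c['fx'],c['k1'],(-E[:3,:3].T@E[:3,3]).round(3))
    for t in ['caddy_base','soap_rest','turntable','soap_bar','round_soap','nail_brush','soap_stub','scrub_brush','washboard','cup']:
        for d in tip_of(n,t)[:2]: print(t,round(d['p'],2),np.round(d['location'],1),pix2z(c,d['location'],0.03).round(3)[0] )
print(read_state())
E
```

```text
top 407.0911883070543 -0.08746681040344302 [ 0.52  -0.03   0.978]
soap_rest 0.83 [271.5 228.8] [ 0.528 -0.062  0.03 ]
turntable 0.59 [201.6 215.6] [0.555 0.102 0.03 ]
soap_bar 0.62 [195.6 249.4] [0.476 0.113 0.03 ]
round_soap 0.91 [112.4 236.7] [0.499 0.312 0.03 ]
round_soap 0.73 [113.3 202.3] [0.58  0.314 0.03 ]
nail_brush 0.57 [362.  240.2] [ 0.507 -0.272  0.03 ]
nail_brush 0.54 [209.6 185.7] [0.625 0.086 0.03 ]
soap_stub 0.67 [225.4 227.2] [0.529 0.046 0.03 ]
scrub_brush 0.83 [275.  233.5] [ 0.518 -0.07   0.03 ]
scrub_brush 0.68 [198.9 219.4] [0.546 0.108 0.03 ]
washboard 0.6 [362.5 237.7] [ 0.512 -0.274  0.03 ]
cup 0.61 [326.5 138.2] [ 0.746 -0.188  0.03 ]
scene 419.18362218925193 -0.09511821317291237 [1.254 0.209 0.977]
caddy_base 0.34 [231.9 174.3] [ 0.532 -0.067  0.03 ]
soap_rest 0.94 [236.  174.3] [ 0.528 -0.056  0.03 ]
turntable 0.58 [287.3 196.7] [0.561 0.107 0.03 ]
round_soap 0.79 [364.5 204.8] [0.523 0.319 0.03 ]
round_soap 0.71 [361.2 230.1] [0.609 0.323 0.03 ]
nail_brush 0.55 [273.1 213.6] [0.628 0.084 0.03 ]
soap_stub 0.64 [264.7 188.2] [0.552 0.038 0.03 ]
washboard 0.69 [166.5 158.7] [ 0.534 -0.274  0.03 ]
cup 0.6 [159. 231.] [ 0.773 -0.189  0.03 ]
{'time': 1.1, 'q': array([-1.34490343e+00,  2.63841873e-01,  1.60397292e+00,  5.85508240e-06,
        1.27367064e+00, -3.68960696e-02]), 'joint_vel': array([ 1.01269139e-03, -1.72670274e-03,  3.84762193e-05, -1.13505218e-04,
        4.20379653e-05, -1.27219667e-03]), 'joint_torque': array([ 7.39816787e-04, -5.15080261e+01, -3.67731571e+01, -1.87060655e-04,
        7.36704133e-04,  1.16431733e-05]), 'tool_pos': array([ 0.17535516, -0.65184573,  0.23133358]), 'tcp_rot': array([3.11440767e+00, 4.11584613e-01, 2.46471234e-05]), 'wrist_force': array([-0.41092218,  0.02505418,  0.18806962]), 'torque': array([-0.05527318, -0.01311426,  0.01608075]), 'grip_force': 0.0, 'width': 1.0044985231895645}
```

View pics/top0.png

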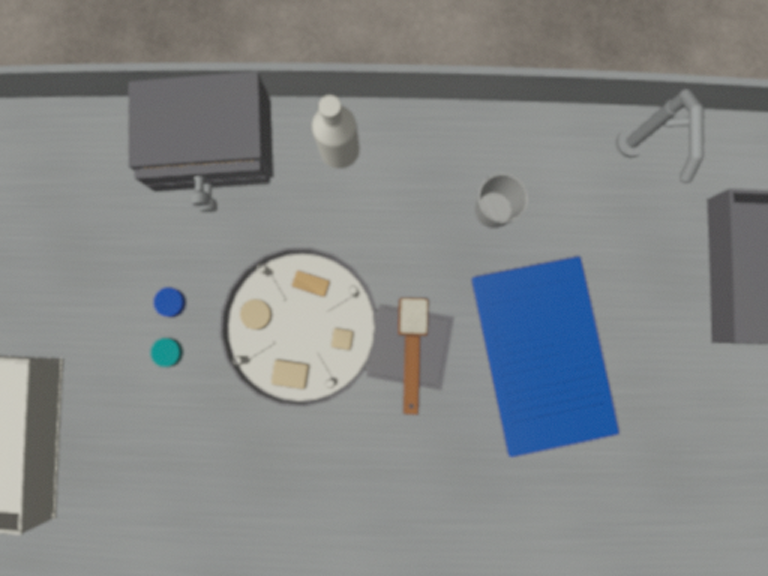

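View pics/scene0.png

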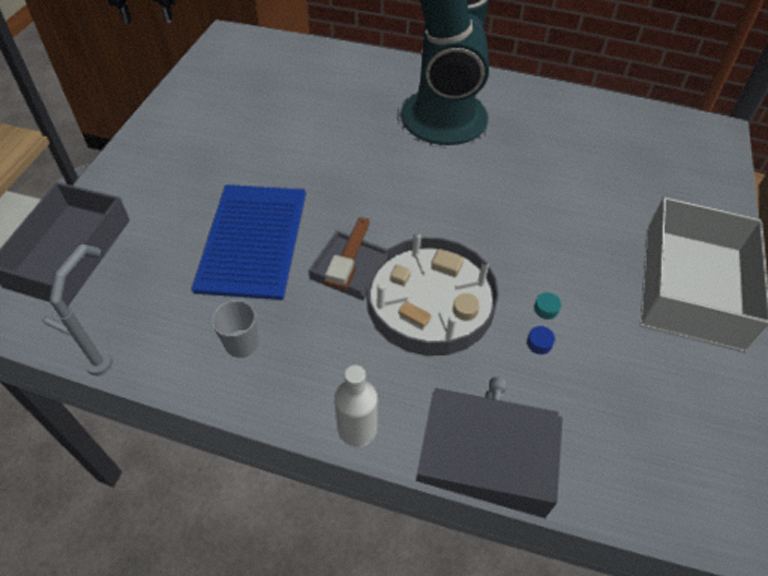

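The top picture (1.5x scale) shows the axis near (300,327), with the gap and soap rest to the right at about (410,348). The stub is at the gap (342,338), the bar sits below at (290,374), the nail brush is at the top and the round soap at the left. The brush lies across the rest with its head at (413,316), and the washboard is at (545,356). The bar has to turn +90° about z. Next I'll measure precisely.

```bash
cat > m.py <<'E'
from h import *
def tri(name,cs):
    A=[];b=[]
    for n,c in cs.items():
        d=tip_of(n,name)
        if not d: return None
        p0=pix2z(c,d[0]['location'],0)[0];p1=pix2z(c,d[0]['location'],.1)[0];u=(p1-p0)/np.linalg.norm(p1-p0)
        M=np.eye(3)-np.outer(u,u);A.append(M);b.append(M@p0)
    return np.linalg.lstsq(np.vstack(A),np.hstack(b),rcond=None)[0]
def rect(n,c,name,z,i=0):
    d=regions_of(n,name)
    if len(d)<=i: return None
    m=d[i]['mask'].astype(np.uint8); k=cv2.findContours(m,0,2)[0]; k=max(k,key=cv2.contourArea)[:,0]
    w=pix2z(c,k,z)[:,:2]; (cx,cy),(a,bb),t=cv2.minAreaRect((w*1000).astype(np.float32)); 
    return d[i]['p'],np.round([cx,cy,a,bb,t],1),w
E
python3 - <<'E'
from m import *
from scipy.optimize import least_squares
cs={n:cam(n) for n in('top','scene')}
for t in ['soap_rest','turntable','soap_stub','washboard','cup','scrub_brush','soap_bar','nail_brush']:
    r=tri(t,cs); print(t,None if r is None else r.round(3))
c=cs['top']
for t,z in [('turntable',.02),('caddy_base',.03),('soap_bar',.044),('round_soap',.044),('nail_brush',.046),('soap_stub',.042),('scrub_brush',.05),('washboard',.02)]:
  for i in range(2):
    r=rect('top',c,t,z,i)
    if r: print(t,r[0],r[1])
# guard ring / disc: radial profiles in rectified ortho view
for n,c in cs.items():
  hsv=cv2.cvtColor(c['image'],cv2.COLOR_RGB2HSV)
  m=((hsv[...,2]>140)&(hsv[...,1]<70)).astype(np.uint8)
  k=[q for q in cv2.findContours(cv2.morphologyEx(m,cv2.MORPH_CLOSE,np.ones((9,9))),0,1)[0] if cv2.contourArea(q)>3000]
  for q in k:
    w=pix2z(c,q[:,0],.02)[:,:2]
    s=least_squares(lambda p:np.hypot(w[:,0]-p[0],w[:,1]-p[1])-p[2],[.55,.1,.115],loss='soft_l1',f_scale=.003).x; print(n,'disc',s.round(4))
c=cs['top']
# enlarged ortho view at peg top height
S=3.0; g=np.stack(np.meshgrid(np.linspace(.25,-.2,800),np.linspace(.72,.38,600)),-1).reshape(-1,2)
p=proj(c,np.c_[g[:,::-1],np.full(len(g),.02)]).astype(np.float32).reshape(600,800,2)
cv2.imwrite('pics/ortho.png',cv2.remap(c['image'],p[...,0],p[...,1],cv2.INTER_CUBIC)[...,::-1])
E
```

```text
soap_rest [ 0.527 -0.061  0.027]
turntable [0.552 0.104 0.008]
soap_stub [0.528 0.037 0.005]
washboard [ 0.515 -0.279  0.007]
cup [ 0.507 -0.407 -0.487]
scrub_brush [ 0.514 -0.068  0.025]
soap_bar [0.477 0.115 0.012]
nail_brush [0.61  0.097 0.087]
turntable 0.96 [549.9 106.8 226.3 225.9  19.9]
turntable 0.29 [534.6  41.6  32.9  35.3   1.5]
caddy_base 0.74 [555.8  94.7 249.6 279.3  16.8]
caddy_base 0.67 [533.3  41.1  35.2  32.8  80.3]
soap_bar 0.96 [478.5 116.2  38.7  53.1   1.7]
soap_bar 0.62 [510.2 -68.5 177.6  43.7   1.3]
round_soap 0.94 [582.  309.5  49.4  46.6  46.7]
round_soap 0.87 [504.  311.   48.7  53.1  46.6]
nail_brush 0.87 [617.   90.9  51.6  26.3  72.9]
soap_stub 0.51 [533.3  39.9  31.6  31.   80.5]
scrub_brush 0.88 [509.1 -68.3 178.7  43.4   1.3]
washboard 0.81 [ 515.8 -278.4  292.   183.3   12.7]
top disc [ 0.4754 -0.0013  0.5964]
scene disc [0.5465 0.1029 0.1094]
```

View pics/ortho.png

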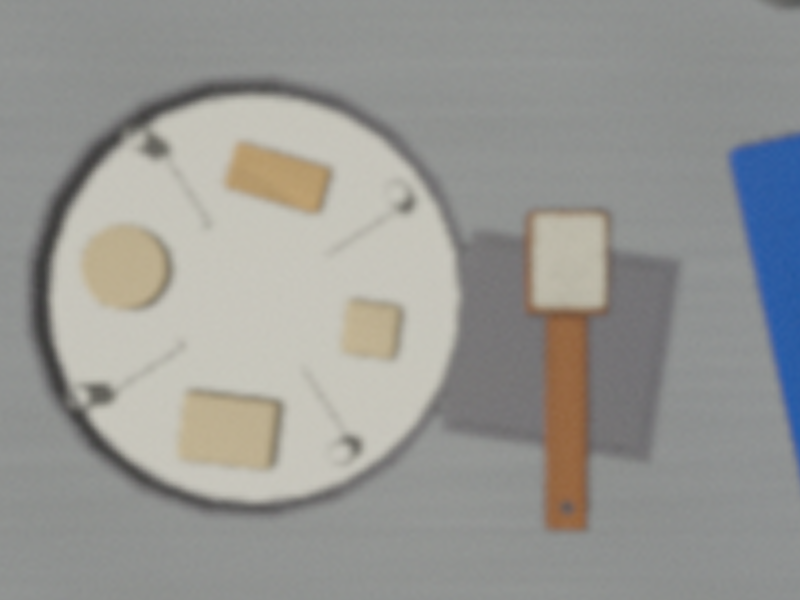

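The ortho picture puts the axis at px (254,296), world (0.551, 0.107). The rest's sides are tilted 8.4°, so base +x is at −98.4°. The pegs are at about −146° and −56°, and the bar is radially aligned at 173.5°, so it needs a turn of about +88°. The brush origin is near (0.518, −0.068) with yaw near 0. I'll start with the brush.

{"fn": "apply_moves", "kwargs": {"fingers": [0.5, 0.5, 0.5, 0.5, 0.5, 0.5, 0.5, 0.5, 0.5, 0.5, 0.5, 0.5], "travel": [[0, 0, 0], [0, 0, 0], [0, 0, 0], [0.46, -0.78, 0], [0.46, -0.78, 0], [0.46, -0.78, 0], [0.46, -0.78, 0], [0.46, -0.78, 0], [0.46, -0.78, 0], [0.46, -0.78, 0], [0.46, -0.78, 0], [0.46, -0.78, 0]], "rotation": [[0, 0, 0.833], [0, 0, 0.833], [0, 0, 0.833], [0, 0, 0], [0, 0, 0], [0, 0, 0], [0, 0, 0], [0, 0, 0], [0, 0, 0], [0, 0, 0], [0, 0, 0], [0, 0, 0]], "newtons": 40}}

```text
time: 4.0
tool_pos: [0.3826, -0.299, 0.2316]
tcp_rot: [3.141, 0.001, 0.001]
wrist_force: [0.3, 0.1, 0.1]
width: 0.504
grip_force: 0.0
```

{"fn": "apply_moves", "kwargs": {"fingers": [0.5, 0.5, 0.5, 0.5, 0.5, 0.5, 0.5, 0.5, 0.5, 0.5, 0.5], "travel": [[0.478, -0.77, 0], [0.478, -0.77, 0], [0.478, -0.77, 0], [0.478, -0.77, 0], [0.478, -0.77, 0], [0.478, -0.77, 0], [0, 0, 0.8], [0, 0, 0.8], [0, 0, 0.8], [0, 0, 0], [0, 0, 0]], "rotation": [[0, 0, 0], [0, 0, 0], [0, 0, 0], [0, 0, 0], [0, 0, 0], [0, 0, 0], [0, 0, 0], [0, 0, 0], [0, 0, 0], [0, 0, 0], [0, 0, 0]]}}

```text
time: 5.1
tool_pos: [0.5247, -0.0694, 0.1112]
tcp_rot: [-3.141, -0.002, 0.003]
wrist_force: [0.1, 0.6, 0.8]
width: 0.501
grip_force: 0.0
```

```bash
python3 - <<'E'
from m import *
c=cam('wrist'); save(c,'w1.png')
r=rect('wrist',c,'scrub_brush',.044); print(r and r[:2])
for d in tip_of('wrist','scrub_brush')[:1]: print(d['p'],pix2z(c,d['location'],.028))
print(proj(c,[[.526,-.068,.044],[.525,-.0694,.024]]))
E
```

```text
(0.86, array([513. , -70.2, 176.1,  45.6,   0. ]))
0.67 [[ 0.51679456 -0.07020915  0.028     ]]
[[246.65872763 200.8484246 ]
 [248.62765121 193.86310034]]
```

View pics/w1.png

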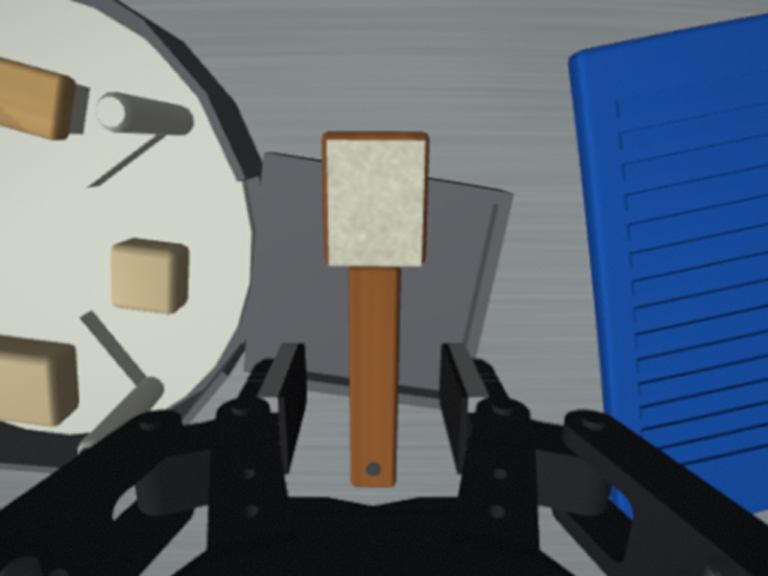

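The wrist picture shows the brush handle at px 373, centred between the fingers, with the head's edge at row 267 ahead of the pads. I'll descend and grip.

{"fn": "apply_moves", "kwargs": {"fingers": [0.5, 0.5, 0.5, 0.5, 0, 0, 0, 0, 0, 0], "travel": [[0, 0, 0.8], [0, 0, 0.6], [0, 0, 0.34], [0, 0, 0], [0, 0, 0], [0, 0, 0], [0, 0, 0], [0, 0, 0], [0, 0, 0], [0, 0, 0]], "rotation": [[0, 0, 0], [0, 0, 0], [0, 0, 0], [0, 0, 0], [0, 0, 0], [0, 0, 0], [0, 0, 0], [0, 0, 0], [0, 0, 0], [0, 0, 0]], "newtons": 40}}

```text
time: 6.25
tool_pos: [0.5273, -0.0699, 0.0267]
tcp_rot: [3.141, 0.002, 0.007]
wrist_force: [-0.5, -0.2, 6.1]
width: 0.272
grip_force: 41.8
```

{"fn": "apply_moves", "kwargs": {"fingers": [0, 0, 0, 0, 0, 0, 0, 0, 0, 0], "travel": [[0, 0, -0.4], [0, 0, -0.6], [0, 0, -0.6], [0, 0.6, 0], [0, 0.8, 0], [0, 0.8, 0], [0, 0.8, 0], [0, 0.8, 0], [0, 0.36, 0], [0, 0, 0]], "rotation": [[0, 0, 0], [0, 0, 0], [0, 0, 0], [0, 0, 0], [0, 0, 0], [0, 0, 0], [0, 0, 0], [0, 0, 0], [0, 0, 0], [0, 0, 0]]}}

```text
time: 7.25
tool_pos: [0.5254, -0.2798, 0.1047]
tcp_rot: [3.141, -0.003, 0.001]
wrist_force: [0.2, 0.3, -1.3]
width: 0.269
grip_force: 40.9
```

{"fn": "apply_moves", "kwargs": {"fingers": [0, 0, 0, 0, 0], "travel": [[0, 0, 0.7], [0, 0, 0.5], [0, 0, 0.3], [0, 0, 0.16], [0, 0, 0]], "rotation": [[0, 0, 0], [0, 0, 0], [0, 0, 0], [0, 0, 0], [0, 0, 0]]}}

```text
time: 7.75
tool_pos: [0.5251, -0.2763, 0.0208]
tcp_rot: [-3.14, -0.003, 0.002]
wrist_force: [-0.3, 0.6, -1.8]
width: 0.273
grip_force: 40.9
```

{"fn": "apply_moves", "kwargs": {"fingers": [0, 0.5, 0.5, 0.5, 0.5, 0.5, 0.5, 0.5], "travel": [[0, 0, 0.03], [0, 0, 0], [0, 0, 0], [0, 0, 0], [0, 0, 0], [0, 0, -0.4], [0, 0, -0.8], [0, 0, -0.8]], "rotation": [[0, 0, 0], [0, 0, 0], [0, 0, 0], [0, 0, 0], [0, 0, 0], [0, 0, 0], [0, 0, 0], [0, 0, 0]]}}

```text
time: 8.55
tool_pos: [0.5243, -0.2769, 0.1198]
tcp_rot: [-3.14, -0.001, 0.004]
wrist_force: [0.5, -1.3, 0.3]
width: 0.502
grip_force: 0.0
```

{"fn": "apply_moves", "kwargs": {"fingers": [0.5, 0.5, 0.5, 0.5, 0.5, 0.5, 0.5, 0.5, 0.5, 0.5, 0.5, 0.5], "travel": [[-0.14, -0.82, 0], [-0.14, -0.82, 0], [-0.14, -0.82, 0], [-0.14, -0.82, 0], [-0.14, -0.82, 0], [-0.14, -0.82, 0], [-0.14, -0.82, 0], [-0.14, -0.82, 0], [0, 0, -0.2], [0, 0, 0], [0, 0, 0], [0, 0, 0]], "rotation": [[0, 0, 0], [0, 0, 0], [0, 0, 0], [0, 0, 0], [0, 0, 0], [0, 0, 0], [0, 0, 0], [0, 0, 0], [0, 0, -1], [0, 0, -1], [0, 0, -1], [0, 0, -1]]}}

```text
time: 9.75
tool_pos: [0.469, 0.0508, 0.1301]
tcp_rot: [3.071, 0.662, 0.001]
wrist_force: [-0.3, -0.0, -0.5]
width: 0.507
grip_force: 0.0
```

{"fn": "apply_moves", "kwargs": {"fingers": [0.5, 0.5, 0.5], "travel": [[0, 0, 0], [0, 0, 0], [0, 0, 0]], "rotation": [[0, 0, -0.85], [0, 0, -0.85], [0, 0, 0]]}}

```text
time: 10.05
tool_pos: [0.469, 0.0505, 0.13]
tcp_rot: [3.002, 0.926, 0.001]
wrist_force: [0.2, 0.4, -0.4]
width: 0.502
grip_force: 0.0
```

```bash
python3 - <<'E'
from m import *
c=cam('wrist'); save(c,'w2.png'); s=read_state(); print(s['tool_pos'],np.degrees(2*np.arctan2(s['tcp_rot'][1],s['tcp_rot'][0])),s['q'])
ax=np.array([.551,.107]); 
for a in(-146.3,-56.3): print((proj(c,[[*(ax+.1*np.array([np.cos(np.radians(a)),np.sin(np.radians(a))])),.082]])*1.5).round(1))
print(proj(c,[[*ax,.02],[*s['tool_pos'][:2],.05]])*1.5)
t=cam('top')
r=rect('top',t,'scrub_brush',.04); print(r and r[:2])
r=rect('top',t,'washboard',.02); print(r and r[:2])
r=rect('top',t,'soap_bar',.044); print(r and r[:2])
E
```

```text
[0.46895232 0.05045942 0.12988398] 34.151460254080426 [ 5.43736524e-02 -3.47349219e-02  2.13239008e+00 -4.14246629e-06
  1.04374143e+00  1.02911664e+00]
[[367.8 319.6]]
[[635.7  71.1]]
[[370.54584193  84.92519311]
 [371.44841861 296.13670892]]
(0.94, array([ 5.091e+02, -2.735e+02,  1.723e+02,  4.430e+01,  2.000e-01]))
(0.62, array([ 515.6, -278.1,  291.5,  184.6,   12.5]))
None
```

View pics/w2.png

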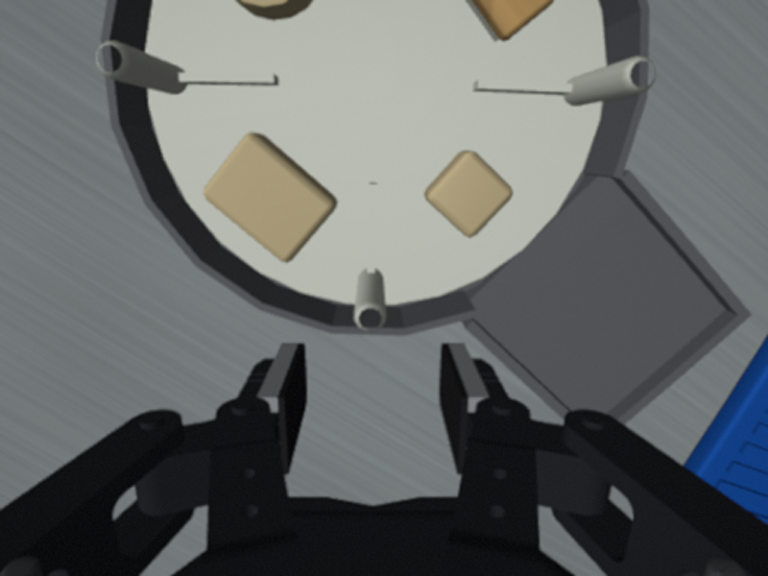

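The peg top is at (370,317), within 3 px of the prediction and centred between the fingers. The brush lies on the washboard at about (0.514, −0.274). Next I'll grip the peg.

{"fn": "apply_moves", "kwargs": {"fingers": [0.5, 0.5, 0.5, 0, 0, 0, 0, 0, 0, 0], "travel": [[0, 0, 0.8], [0, 0, 0.5], [0, 0, 0.25], [0, 0, 0], [0, 0, 0], [0, 0, 0], [0, 0, 0], [0, 0, 0], [0, 0, 0], [0, 0, 0]], "rotation": [[0, 0, 0], [0, 0, 0], [0, 0, 0], [0, 0, 0], [0, 0, 0], [0, 0, 0], [0, 0, 0], [0, 0, 0], [0, 0, 0], [0, 0, 0]], "newtons": 25}}

```text
time: 11.3
tool_pos: [0.4696, 0.0505, 0.053]
tcp_rot: [3.002, 0.925, 0.002]
wrist_force: [-0.3, -1.3, -0.6]
width: 0.151
grip_force: 25.2
```

{"fn": "apply_moves", "kwargs": {"fingers": [0, 0, 0, 0, 0, 0, 0, 0, 0, 0, 0, 0], "travel": [[0.003, 0.105, 0], [0.008, 0.174, 0], [0.008, 0.174, 0], [0.008, 0.174, 0], [0.008, 0.174, 0], [0.008, 0.174, 0], [0.008, 0.174, 0], [0.008, 0.174, 0], [0.008, 0.174, 0], [0.008, 0.174, 0], [0.008, 0.174, 0], [0.008, 0.174, 0]], "rotation": [[0, 0, -0.5], [0, 0, -0.833], [0, 0, -0.833], [0, 0, -0.833], [0, 0, -0.833], [0, 0, -0.833], [0, 0, -0.833], [0, 0, -0.833], [0, 0, -0.833], [0, 0, -0.833], [0, 0, -0.833], [0, 0, -0.833]]}}

```text
time: 12.5
tool_pos: [0.5562, 0.0064, 0.053]
tcp_rot: [2.173, 2.268, -0.001]
wrist_force: [-1.0, -1.5, 1.1]
width: 0.155
grip_force: 25.3
```

{"fn": "apply_moves", "kwargs": {"fingers": [0, 0, 0, 0, 0, 0, 0, 0], "travel": [[0.008, 0.174, 0], [0.008, 0.174, 0], [0.008, 0.174, 0], [0.008, 0.174, 0], [0.008, 0.174, 0], [0.003, 0.105, 0], [0.001, 0.07, 0], [0, 0, 0]], "rotation": [[0, 0, -0.833], [0, 0, -0.833], [0, 0, -0.833], [0, 0, -0.833], [0, 0, -0.833], [0, 0, -0.5], [0, 0, -0.333], [0, 0, 0]]}}

```text
time: 13.3
tool_pos: [0.6059, 0.0223, 0.053]
tcp_rot: [1.516, 2.75, 0.0]
wrist_force: [-0.4, -2.8, 1.2]
width: 0.155
grip_force: 25.3
```

```bash
python3 - <<'E'
from m import *
s=read_state(); print(s['tool_pos'],np.degrees(2*np.arctan2(s['tcp_rot'][1],s['tcp_rot'][0])),s['q'],s['wrist_force'])
E
```

```text
[0.60586834 0.0223233  0.05296108] 122.2780448508998 [-3.87573486e-03  3.02425818e-01  1.90980101e+00 -8.21677720e-04
  9.28042878e-01 -5.66741814e-01] [-0.41531671 -2.77131328  1.16468907]
```

{"fn": "apply_moves", "kwargs": {"fingers": [0.5, 0.5, 0.5, 0.5, 0.5, 0.5, 0.5, 0.5, 0.5], "travel": [[0, 0, 0], [0, 0, 0], [0, 0, 0], [0, 0, 0], [0, 0, -0.8], [0, 0, -0.8], [-0.285, -0.835, 0], [-0.285, -0.835, 0], [-0.285, -0.835, 0]], "rotation": [[0, 0, 0], [0, 0, 0], [0, 0, 0], [0, 0, 0], [0, 0, 0], [0, 0, 0], [0, 0, 0], [0, 0, 0], [0, 0, 0]]}}

```text
time: 14.2
tool_pos: [0.5212, -0.0811, 0.1329]
tcp_rot: [1.515, 2.751, 0.0]
wrist_force: [-0.7, -0.4, -0.3]
width: 0.501
grip_force: 0.0
```

{"fn": "apply_moves", "kwargs": {"fingers": [0, 0, 0, 0, 0, 0, 0, 0], "travel": [[0, 0, 0], [0, 0, 0], [0, 0, 0], [0, 0, 0], [0, 0, 0], [0, 0, 0], [0, 0, 0], [0, 0, 0]], "rotation": [[0, 0, 0.97], [0, 0, 0.97], [0, 0, 0.97], [0, 0, 0.97], [0, 0, 0.97], [0, 0, 0.97], [0, 0, 0.97], [0, 0, 0]]}}

```text
time: 15.0
tool_pos: [0.5217, -0.0804, 0.1323]
tcp_rot: [2.381, 2.05, 0.0]
wrist_force: [-0.2, -0.3, -0.2]
width: 0.001
grip_force: 0.0
```

```bash
python3 - <<'E'
from m import *
c=cam('wrist'); save(c,'w3.png'); s=read_state(); print(s['tool_pos'],np.degrees(2*np.arctan2(s['tcp_rot'][1],s['tcp_rot'][0])),s['width'])
for t,z in[('soap_bar',.044),('soap_stub',.042),('round_soap',.044)]:
  r=rect('wrist',c,t,z); print(t,r and r[:2])
E
```

```text
[ 0.52166247 -0.08035812  0.13228795] -278.39951384294346 -0.002095036339684725
soap_bar (0.59, array([541.2,  29.9,  40.9,  53.1,  83.1]))
soap_stub None
round_soap None
```

View pics/w3.png

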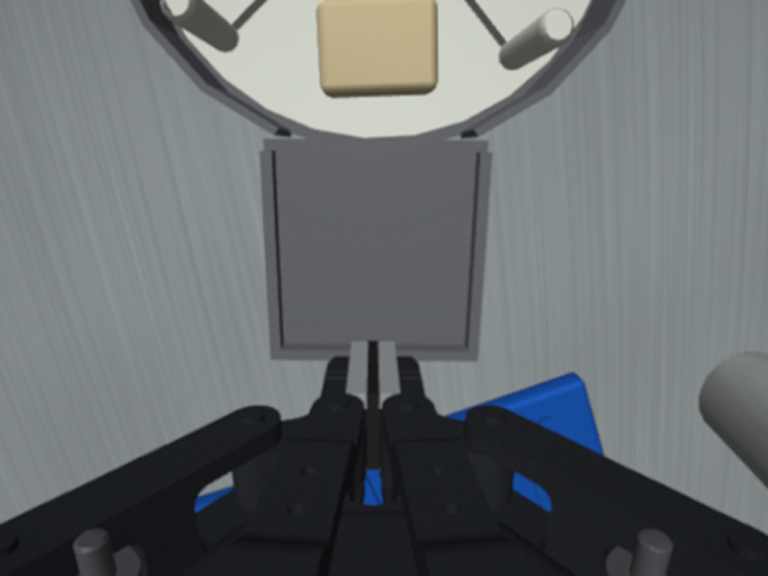

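The picture shows the bar at (378,47), square to the gap and centred on the rest's middle line at px 375. I'll move in behind it with the fingers shut and push it out.

{"fn": "apply_moves", "kwargs": {"fingers": [0, 0, 0, 0, 0, 0, 0, 0, 0], "travel": [[0.84, 0.008, 0], [0.84, 0.008, 0], [0.84, 0.008, 0], [0.84, 0.008, 0], [0, 0, 0.8], [0, 0, 0.8], [0, 0, 0.35], [0, 0, 0.13], [0, 0, 0]], "rotation": [[0, 0, 0], [0, 0, 0], [0, 0, 0], [0, 0, 0], [0, 0, 0], [0, 0, 0], [0, 0, 0], [0, 0, 0], [0, 0, 0]]}}

```text
time: 16.1
tool_pos: [0.5475, 0.0854, 0.0274]
tcp_rot: [-2.379, -2.051, 0.003]
wrist_force: [0.2, 0.2, -0.5]
width: -0.004
grip_force: 0.0
```

{"fn": "apply_moves", "kwargs": {"fingers": [0, 0, 0, 0, 0, 0, 0, 0, 0, 0, 0, 0], "travel": [[-0.2, 0, 0], [-0.2, 0, 0], [-0.2, 0, 0], [-0.2, 0, 0], [-0.2, 0, 0], [-0.2, 0, 0], [-0.2, 0, 0], [-0.2, 0, 0], [-0.2, 0, 0], [-0.2, 0, 0], [-0.2, 0, 0], [0, 0, 0]], "rotation": [[0, 0, 0], [0, 0, 0], [0, 0, 0], [0, 0, 0], [0, 0, 0], [0, 0, 0], [0, 0, 0], [0, 0, 0], [0, 0, 0], [0, 0, 0], [0, 0, 0], [0, 0, 0]]}}

```text
time: 17.3
tool_pos: [0.5316, -0.0245, 0.0282]
tcp_rot: [2.381, 2.049, -0.001]
wrist_force: [-0.8, 0.2, 0.7]
width: -0.003
grip_force: 0.0
```

```bash
cat > chk.py <<'E'
from m import *
import sys
t=cam('top'); c=cam('scene'); s=read_state(); print(s['tool_pos'],s['wrist_force'],s['time'])
ax=np.array([.551,.107]); a=np.radians(-98.4); d=np.array([np.cos(a),np.sin(a)]); e=np.array([-d[1],d[0]])
f=lambda p:(round(float((p-ax)@d),4),round(float((p-ax)@e),4))
print('tcp',f(s['tool_pos'][:2]))
for n,k in(('top',t),('scene',c)):
  for o,z in[('soap_bar',.042),('soap_stub',.042),('round_soap',.044),('nail_brush',.046)]:
    for i in range(2):
      r=rect(n,k,o,z,i)
      if r: print(n,o,round(r[0],2),f(r[1][:2]/1000),r[1][2:])
x,y,q=(int(v) for v in sys.argv[1:4]) 
im=c['image'][x:x+160,y:y+210]; cv2.imwrite('pics/'+sys.argv[4],cv2.resize(im[:,:,::-1],None,fx=3.5,fy=3.5,interpolation=cv2.INTER_CUBIC))
E
python3 chk.py 110 170 0 s4.png
```

```text
[ 0.53190278 -0.02360281  0.02826587] [ 0.84319225  0.92842797 -0.79349524] 17.4
tcp (0.132, 0.0002)
top soap_bar 0.6 (-0.0042, -0.0696) [49.  48.6 47.1]
top soap_bar 0.19 (0.3806, 0.02) [283.2 177.   12.9]
top soap_stub 0.72 (0.008, 0.069) [33.9 34.2 80.9]
top round_soap 0.86 (-0.1945, -0.0756) [44.  52.7  1.9]
top round_soap 0.68 (-0.2063, 0.0011) [50.8 44.5 70.3]
top nail_brush 0.71 (-0.0649, 0.006) [31.1 58.2 73.8]
scene soap_bar 0.42 (0.1631, 0.0074) [47.6 66.4 81.7]
scene soap_stub 0.59 (0.0075, 0.0767) [32.  41.8 83.7]
scene round_soap 0.82 (-0.0046, -0.0623) [66.9 49.  14.1]
scene round_soap 0.79 (-0.205, -0.0513) [43.5 59.6 76.8]
scene nail_brush 0.7 (-0.066, 0.0131) [30.  68.2 73.8]
scene nail_brush 0.48 (0.3811, 0.0303) [180.   55.5   2.3]
```

View pics/s4.png

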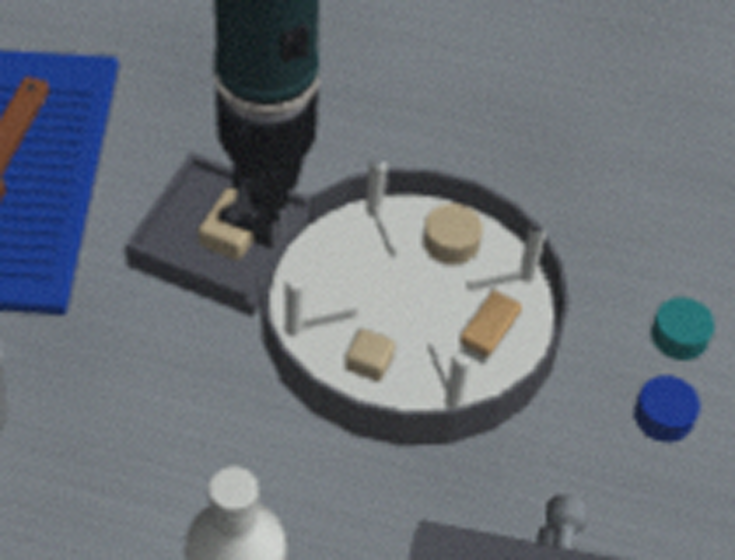

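The bar is on the rest with its centre at about 0.163 m, and the other three things are still on the disc. I'll push a little further, back off and lift clear.

{"fn": "apply_moves", "kwargs": {"fingers": [0, 0, 0, 0, 0, 0, 0, 0, 0, 0], "travel": [[-0.14, 0, 0], [-0.14, 0, 0], [0, 0, 0], [0.2, 0, 0], [0.1, 0, 0], [0, 0, -0.6], [0, 0, -0.9], [0, 0, -0.9], [0, 0, -0.9], [0, 0, 0]], "rotation": [[0, 0, 0], [0, 0, 0], [0, 0, 0], [0, 0, 0], [0, 0, 0], [0, 0, 0], [0, 0, 0], [0, 0, 0], [0, 0, 0], [0, 0, 0]]}}

```text
time: 19.2
tool_pos: [0.5373, -0.022, 0.2016]
tcp_rot: [2.371, 2.045, 0.016]
wrist_force: [1.4, -0.4, 1.1]
width: 0.001
grip_force: 0.0
```

{"fn": "apply_moves", "kwargs": {"fingers": [0, 0, 0, 0, 0, 0, 0], "travel": [[-0.9, 0, 0], [-0.9, 0, 0], [-0.9, 0, 0], [-0.9, 0, 0], [-0.9, 0, 0], [-0.9, 0, 0], [0, 0, 0]], "rotation": [[0, 0, 0], [0, 0, 0], [0, 0, 0], [0, 0, 0], [0, 0, 0], [0, 0, 0], [0, 0, 0]]}}

```text
time: 19.9
tool_pos: [0.4912, -0.2936, 0.1926]
tcp_rot: [2.384, 2.045, -0.003]
wrist_force: [0.5, 0.7, 0.8]
width: 0.005
grip_force: 0.0
```

```bash
python3 chk.py 110 120 0 s5.png
```

```text
[ 0.49167432 -0.28948177  0.19234501] [-0.12761801  0.1463128   0.57434133] 20.0
tcp (0.4009, -0.0008)
top soap_bar 0.87 (0.1756, -0.0026) [40.2 53.7 81.9]
top soap_stub 0.72 (0.008, 0.0683) [30.3 30.5  1.4]
top round_soap 0.82 (-0.1941, -0.0757) [51.5 44.5 73.9]
top round_soap 0.59 (-0.2055, 0.0016) [52.  45.8 65.7]
top nail_brush 0.69 (-0.0651, 0.0056) [30.2 57.5 72.3]
top nail_brush 0.69 (0.0544, -0.0188) [358.4 247.3  64. ]
scene soap_bar 0.71 (0.1764, 0.0056) [43.9 63.5 83.3]
scene soap_stub 0.51 (0.0076, 0.0771) [46.  37.9 14.8]
scene soap_stub 0.34 (-0.0021, 0.0098) [223.4 214.5  77.1]
scene round_soap 0.8 (-0.2045, -0.0528) [44.8 62.5 76.8]
scene round_soap 0.54 (-0.2148, 0.0239) [52.7 42.6  9.3]
scene nail_brush 0.74 (-0.0656, 0.0139) [29.4 66.8 74.9]
```

View pics/s5.png

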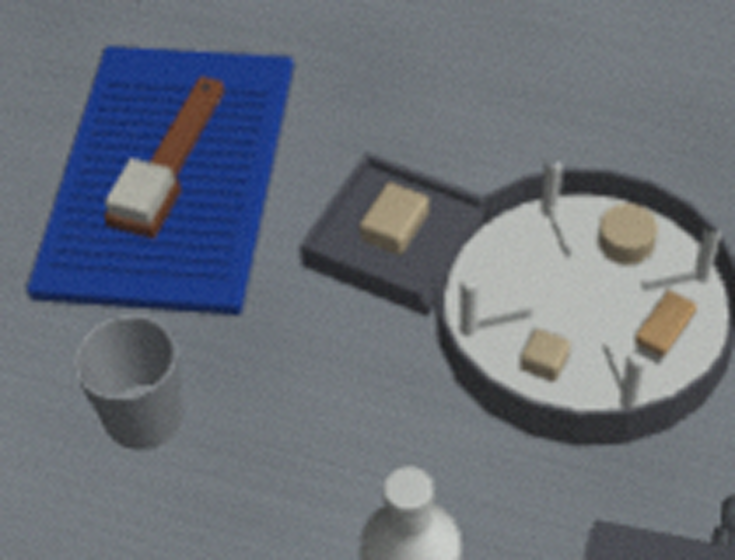

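The last picture shows the bar flat on the rest at (395,217), the brush on the washboard at (165,155), the other three things on the disc and the cup untouched. The gripper is clear of everything, so I'll hand in the job.

```bash
python3 -c "
from workcell import *
print(finish_job())"
```

```text
the job is handed in; nothing more can be done
None
```

I handed the job in at about 20 s: the bar lies flat on the soap rest 176 mm from the axis, the brush is on the washboard, the other three things are still on the turntable and the cup was not touched; the judge's verdict was not shown.

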